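Close the ring on a glass banding machine

TASK

The marker of the glass banding machine already rests against the glass. Push the hand wheel round by its red handle through exactly one full turn, clockwise seen from above, so that the handle ends where it stood; then push the yellow tab of the marker arm to swing the marker at least a centimetre clear of the glass. Push lightly, gripping nothing, do not touch the glass with the gripper, and leave the other things on the bench where they stand.

Things in the scene. Friction and masses are not known exactly. Their poses are not given: they have to be found in the camera images.
- bander: Banding machine, fixed. Origin on its underside (3 mm above the bench), right below the wheel's upright axis; x points from the wheel axis to the glass axis (165 mm away, y = 0), z up. All heights here are above it. Grey base x -60..250, y -105..50 mm, top 32 mm; white belt cover to 52 mm. Marker-arm pivot at x = 225, y = -75 mm, top 121 mm.
- wheel (a joint): Turn of the hand wheel about its upright axis, rad, growing clockwise seen from above; no stops. A full turn adds 6.283 to the start value, which varies from -1 to 1 (at 0 the handle is on the machine's -x side). Stays where it is left; 1 to 2 N at the handle turns it. The platen with the glass turns with it by a belt, one to one.
- handle_mid (a point): Point on the own axis of the red upright handle, 142 mm above the machine's underside, 26 mm below the handle's top. The handle stands on a spoke of the horizontal hand wheel (rim 132 mm across, rim top at 104 mm), 50 mm from the wheel's axis; 18 mm in diameter, from 110 to 168 mm; its sleeve spins freely on its pin.
- pen_arm (a joint): Swing of the marker arm about its upright pivot, rad: 0 (start) with the marker at the glass; grows counter-clockwise seen from above as it swings away from the glass to the machine's -y; stop at 0.35. Stays where it is left; about 1 N at the tab moves it. The marker is 60 mm from the pivot: 0.17 rad takes it 10 mm off.
- tab_mid (a point): Point on the own axis of the yellow upright push tab, 140 mm above the machine's underside, 20 mm below the tab's top. The tab is a peg 16 mm in diameter, from 114 to 160 mm, fixed to the free end of the aluminium marker arm, 141 mm from the pivot. With the arm at 0 it stands at x = 85, y = -60 mm of the machine.
- platen_top (a point): Centre of the top of the round platen (92 mm across) under the glass, on the glass axis, 66 mm above the machine's underside.
- glass_mid (a point): Centre, half-way up, of the clear upturned glass tumbler that stands loose on the platen: 72 mm in diameter, 98 mm tall, top at 164 mm above the machine's underside.
- glass: The same tumbler; origin at the centre of its underside, z up.
- pen_cap: Black marker cap, 19 x 46 x 19 mm, loose on the machine's base plate beside the hand wheel, on the -y side; a bystander. Origin at the centre of its underside.
- ringed_glass: Upturned glass with black rings, 72 mm wide, 99 mm tall, loose in front of the yellow cabinet; a bystander. Origin at the centre of its underside.
- plain_glass: Clear upturned glass, 69 mm wide, 88 mm tall, loose in front of the yellow cabinet; a bystander. Origin at the centre of its underside.
- mug: Mug, 92 mm wide, 93 mm tall, loose behind the big paper roll; a bystander. Origin at the centre of its underside.
- jar: Small jar with a dark lid, 44 mm wide, 105 mm tall, loose behind the big paper roll; a bystander. Origin at the centre of its underside.
- dropper: Small brown dropper bottle, 33 mm wide, 102 mm tall, loose between the mug and the wall; a bystander. Origin at the centre of its underside.
- spanner: Spanner, 172 mm long, 6 mm high, lying loose by the end of the big paper roll; a bystander. Origin at the centre of its underside.

How it is judged (in metres and radians):
On the way, in this order (a step that is already met when the one before it is completed fails the run):
1. the wheel has been pushed clockwise to about half a turn, the marker still at the glass (distance of handle_mid from where it was at the start of the episode above 0.092 m and value of joint wheel above 0.8 rad and value of joint pen_arm below 0.08 rad), for 0.1 s.
2. the wheel has come round one full turn, the marker still at the glass (distance of handle_mid from where it was at the start of the episode below 0.012 m and value of joint wheel between 4.9 and 7.7 rad and value of joint pen_arm below 0.08 rad), for 0.2 s.
At the end, for the whole second after the job is handed in: The wheel rests one clockwise turn (not zero or two) from its start, the handle within 12 mm of where it stood. The marker arm stayed below 0.08 rad until then and is now beyond 0.15 rad. The glass stands upright within 12 mm of the centre of the platen (distance of handle_mid from where it was at the start of the episode below 0.012 m and value of joint wheel between 4.9 and 7.7 rad and velocity of joint wheel between -0.05 and 0.05 rad/s and value of joint pen_arm above 0.15 rad and horizontal distance between glass_mid and platen_top below 0.012 m and angle between glass's own z axis and vertical below 0.1 rad); the robot touches nothing.
It fails at once if the wheel is turned anticlockwise, the wrong way (value of joint wheel below -1.5 rad).
It fails at once if the handle or the tab is gripped or forced (more than 25 N on it) (contact force between the fingers and wheel above 25 N or contact force between the fingers and pen_arm above 25 N).
It fails at once if the robot touches the glass (contact force between any of the arm, the fingers and glass above 0.5 N).
It fails at once if the glass is lifted, shoved or tipped (distance between glass_mid and platen_top above 0.065 m or horizontal distance between glass_mid and platen_top above 0.015 m or angle between glass's own z axis and vertical above 0.2 rad).
It fails at once if another thing on the bench is moved more than 30 mm (distance of any of pen_cap, ringed_glass, plain_glass, mug, jar, dropper, spanner from where it was at the start of the episode above 0.03 m).
It also fails if it takes over 51 s, if anything falls off the work surface, if the arm or the gripper's body presses on something with over 40 N, if the wrist force passes 120 N, or if a joint passes its speed limit or range.

ROBOT

A 7-joint arm with a two-finger parallel gripper is mounted at the origin on a cart in front of the work surface, level with it; the furniture and walls round the work are solid. World frame = base frame: x ahead of the robot, y to its left, z up, the work surface at z = 0. Lengths are in mm, angles in rad, forces in N, time in s.
With the tool pointing down it reaches from about 400 to 900 mm from the base axis. Payload 5.6 kg.
Tool frame: the origin (TCP) lies midway between the tips of the shut fingers; the grasp point (between the pads) lies 19 mm behind it; x points along the fingers, y is the direction in which the jaws open and shut, and the axes are right-handed (so a half turn about x gives the same grasp; the last joint's range is limited). The gripper opens to 92 mm and grips with 3 to 60 N. Pads are 20 mm wide; open, the fingers measure 128 mm over their backs; the gripper's body (75 mm by 189 mm) begins 69 mm behind the grasp point.
Start: joints at [-1.326, 0.468, -0.012, 1.603, 0.006, 1.071, -0.056], TCP at [184.54, 623.261, 214.592] pointing down, gripper open.
Joint ranges: [-2.53, 2.53], [-0.31, 2.02], [-1.57, 1.55], [0.28, 2.44], [-1.29, 4.43], [0.15, 1.84], [-2.92, 2.92]. Speed limits (rad/s): [2.57, 2.57, 3.14, 3.14, 3.14, 3.14, 3.14].

INTERFACE

Orientations are given as a rotation vector (axis times angle).
In Python, from cell import robot, grip, kin, viewer gives the robot as it stands. Calls block until the motion is done:
- robot.movep(position, orientation): joint-space move of the TCP to a pose.
- robot.servo_line(position, feed=150, rotation=None): straight line of the TCP; rotation=None keeps the orientation; feed is the mean speed in mm/s.
- robot.goto_joints(angles): joint-space move.
- grip(opening, newtons=None): opening from 0.0 (shut) to 1.0 (fully open); newtons is the grip in N (None keeps the last); returns when the fingers have stopped.
- robot.hold(seconds).
- kin.ik(position, orientation): joint angles nearest the present ones, or None.
- robot.observe(): the state.
- viewer.read_camera(name): name is "scene" or "side" or "wrist"; returns the picture (480x640x3 uint8, red, green, blue); there is no depth.
- viewer.camera_info(name): a dict with "camera_matrix" (3x3 intrinsics, pixels), "k1" (the pictures are not rectified: a ray, as slopes to the right and down, at radius r is drawn at 1 + k1 r^2 times it, then the intrinsics apply), "R" (3x3) and "t" (3): a world point X has camera coordinates R X + t. Camera axes: x right, y down, z forward; pixel columns grow to the right and rows downward; lengths in mm; the calibration is good to about 2 mm. A picture is of the moment at which its call begins: read the wrist's pose just before it. camera_info takes no time and is no camera call; for the wrist camera it gives the pose at the moment of the call.
A pose or a line that the arm cannot do raises robot.IKError and nothing moves.
- robot.job_done(): hands the job in, once; it reports no verdict.
Trained networks look in the newest picture that a camera, given by its name, has taken for a name from the list of things; names that differ only in an ending like _2 or _b are one class to them, and where a whole thing is asked for, a point or a joint stands for the part that bears it (a point fixed in the world has none). Each returns a list of dicts, best first, with "confidence" (0 to 1); they miss things now and then, are a little off and sometimes report something else, mostly with a low value. They report only what shows in the picture. A call takes as long as a camera call.
- viewer.silhouettes(name, camera): "mask" (480x640 bool, what is visible of it).
- viewer.pinpoint(name, camera): "at" ([x, y, z] in mm, in the coordinates of the camera as it stood for that picture, good to about 4 mm: a listed point, or the origin of a listed thing).
The state is a dict: "t": time; "joints": joint angles; "joint_velocities": joint speeds; "joint_torque": joint torques, N m; "tcp_pos": TCP position; "tcp_rot": TCP orientation; "contact_force": force on the tool from outside, world axes, zero at the start; "wrist_torque": the same for the moment, N m; "grip_width": opening from 0.0 (shut) to 1.0 (fully open).
Only numpy, scipy, OpenCV 4.12 (cv2) and the standard library are available. Lean on these libraries where they do the work, as an engineer would, in place of code of your own. Each camera call takes 0.05 s, during which the arm holds its last target. There are 200 camera calls.

## Working session

There is one attempt and no reset: what is moved stays moved. The work goes in short steps, each a Python script; the robot and the scene stay as the last script left them, time stands still between calls to the robot, and variables do not carry over. Pictures are saved under pics/ and viewed, about 8 in all and at most 12, crops included, and the job is handed in when it is done.

```bash
mkdir -p pics; ls; cat > h.py <<'E'
from cell import robot, grip, kin, viewer
import numpy as np, cv2
def pin(n,c):
    i=viewer.camera_info(c); R=np.array(i["R"]);t=np.array(i["t"])
    return [(np.round(R.T@(np.array(d["at"])-t),1),round(d["confidence"],2)) for d in viewer.pinpoint(n,c)[:2]]
def snap(c,f):
    im=viewer.read_camera(c); cv2.imwrite(f"pics/{f}.png",im[:,:,::-1]); return im
E
python3 - <<'E'
from h import *
s=robot.observe(); print(s)
for c in("scene","side","wrist"):
    snap(c,c+"0")
    for n in ("bander","handle_mid","tab_mid","platen_top","glass_mid","pen_cap"):
        try: print(c,n,pin(n,c))
        except Exception as e: print(c,n,e)
print(robot.observe()["t"])
a=[cv2.imread(f"pics/{c}0.png") for c in("scene","side","wrist")]
E
```

```text
pics
{'t': 0.0, 'joints': array([-1.32600149,  0.46835896, -0.01160333,  1.60363883,  0.00599016,
        1.07137814, -0.05629082]), 'joint_velocities': array([ 0.00011283,  0.000861  ,  0.0012608 , -0.00078934,  0.00038807,
        0.00131735, -0.00135719]), 'joint_torque': array([ 4.92301342e-05, -5.20562518e+01, -1.23644300e-02, -2.43759173e+01,
       -5.65609778e-02,  1.70148723e-02,  1.67018534e-04]), 'tcp_pos': array([184.39308679, 622.6850618 , 213.64586524]), 'tcp_rot': array([ 0.22456993,  1.55909914, -0.2273161 ]), 'contact_force': array([ 0.66480552, -0.1436155 ,  0.32685375]), 'wrist_torque': array([ 0.00028685, -0.00311651,  0.04315277]), 'grip_width': 1.0038710708019416}
scene bander [(array([497.3, 130.4,   1.7]), 0.57)]
scene handle_mid [(array([443.8, 126.4, 145.3]), 0.89), (array([ 5.321e+02, -2.061e+02, -5.000e-01]), 0.47)]
scene tab_mid [(array([514.5,  20.8, 143.7]), 0.89)]
scene platen_top []
scene glass_mid [(array([614.2,  11.1, 121.3]), 0.83), (array([446.5, 126.4, 144.7]), 0.75)]
scene pen_cap [(array([433.8,  85. ,  29.1]), 0.51)]
side bander [(array([491.4, 123.2,   5.6]), 0.9)]
side handle_mid [(array([441.2, 121.6, 142.1]), 0.72)]
side tab_mid [(array([509.9,  24.7, 146.2]), 0.55)]
side platen_top [(array([638.1, 413.2,  -1. ]), 0.68), (array([ 529.7, -203.6,    5. ]), 0.66)]
side glass_mid [(array([607.4,  10.2, 118. ]), 0.65)]
side pen_cap [(array([430.4,  77.2,  32.9]), 0.42), (array([608.3,   5.2,  70.8]), 0.17)]
wrist bander []
wrist handle_mid []
wrist tab_mid []
wrist platen_top []
wrist glass_mid []
wrist pen_cap []
1.05
```

View pics/scene0.png

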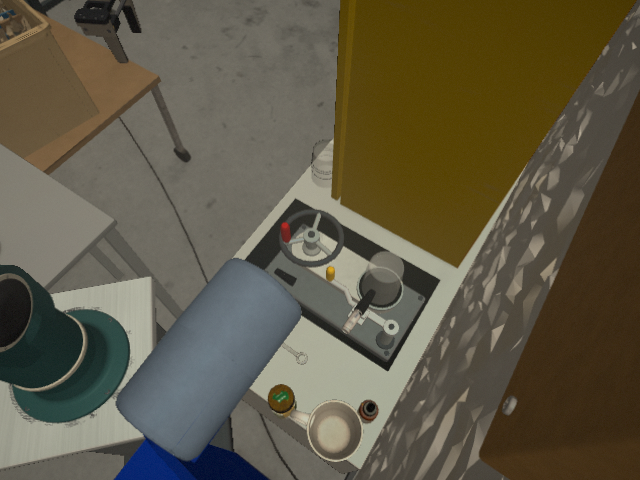

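View pics/side0.png

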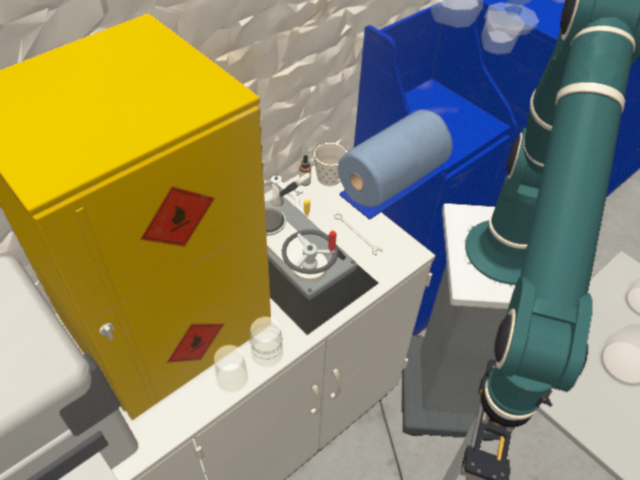

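The scene view shows the red handle at about (286,232), the tab at (331,272), the glass at (382,275) and the cabinet foot running from (337,197) to (458,265). The side view agrees: handle (332,240), tab (307,206), roll end (357,182). The network points fit a machine x axis at -45° with the wheel axis at about (494,126.5). Next I'll check clearances to the cabinet and the roll, and whether the arm can reach the path.

```bash
cat >> h.py <<'E'
from scipy.spatial.transform import Rotation as Ro
A0=np.array([494.3,126.5]); X=np.array([1,-1])/2**.5; Y=np.array([1,1])/2**.5
def W(p,A=A0): return A+p[0]*X+p[1]*Y
def M(w,A=A0): d=np.array(w)[:2]-A; return np.array([d@X,d@Y])
def ray(c,u,v):
    i=viewer.camera_info(c);K=np.array(i["camera_matrix"]);R=np.array(i["R"]);t=np.array(i["t"])
    q=cv2.undistortPoints(np.array([[[u,v]]],float),K,np.array([i["k1"],0,0,0,0.]))[0,0]
    return -R.T@t, R.T@np.array([q[0],q[1],1])
def onz(c,u,v,z): o,d=ray(c,u,v); return o+d*(z-o[2])/d[2]
def tri(a,b):
    o,d=ray(*a);p,e=ray(*b); s=np.linalg.lstsq(np.c_[d,-e],p-o,rcond=None)[0]
    return (o+d*s[0]+p+e*s[1])/2, np.linalg.norm(o+d*s[0]-p-e*s[1])
# tool down: tool x = -z ; jaw axis (tool y) along sgn*machine x
def rot(sgn=1,yaw=0.):
    x=np.array([0,0,-1.]); y=sgn*np.array([*X,0]); y=Ro.from_euler('z',yaw).apply(y)
    return Ro.from_matrix(np.c_[x,y,np.cross(x,y)]).as_rotvec()
E
python3 - <<'E'
from h import *
for p in((337,197),(458,265)): w=onz("scene",*p,0);print("cab",w,M(w))
w=onz("side",270,312,0);print("cab side",w,M(w))
p,e=tri(("scene",268,285),("side",357,182));print("roll end",p,e,M(p))
for p in((122,395),(190,455)):print("roll far @z=150",onz("scene",*p,150))
for i in("scene","side"): print(i,ray(i,320,240)[0])
for s in(1,-1):
    for m in((-50,0),(0,50),(50,0),(0,-50),(85,-30),(85,-80)):
        w=W(m); q=kin.ik([*w,130],rot(s)); print(s,m,None if q is None else np.round(q,2))
E
```

```text
cab [ 5.87915544e+02  2.77882149e+02 -1.13686838e-13] [-40.84715763 173.23953018]
cab [808.20844727  50.99520599   0.        ] [275.35674359 168.57683988]
cab side [577.75023441 235.43583842   0.        ] [-18.02104342 136.03749671]
roll end [399.23733182  -2.56441836 206.25852524] 5.207728827241211 [  24.04286813 -158.48178274]
roll far @z=150 [ 151.00860248 -115.66049591  150.        ]
roll far @z=150 [ 249.70655243 -221.06891315  150.        ]
scene [ 427.20536049 -289.77390119  871.76224549]
side [ 447.40738047 1024.58075533 1183.56379673]
1 (-50, 0) [-0.87  0.34  0.55  2.1  -0.25  0.77 -0.95]
1 (0, 50) [-0.81  0.45  0.57  1.94 -0.32  0.84 -0.85]
1 (50, 0) [-0.74  0.44  0.63  1.98 -0.34  0.83 -0.7 ]
1 (0, -50) [-0.8   0.31  0.62  2.14 -0.26  0.76 -0.79]
1 (85, -30) [-0.67  0.44  0.65  1.99 -0.36  0.83 -0.6 ]
1 (85, -80) [-0.68  0.39  0.73  2.08 -0.36  0.8  -0.52]
-1 (-50, 0) [-0.45  0.31  0.05  2.07 -0.02  0.76  1.97]
-1 (0, 50) [-0.38  0.41  0.03  1.91 -0.02  0.82  2.01]
-1 (50, 0) [-0.34  0.39  0.13  1.96 -0.07  0.8   2.18]
-1 (0, -50) [-0.41  0.28  0.16  2.12 -0.06  0.75  2.15]
-1 (85, -30) [-0.3   0.38  0.19  1.97 -0.1   0.8   2.3 ]
-1 (85, -80) [-0.31  0.33  0.27  2.06 -0.12  0.77  2.39]
```

```bash
python3 - <<'E'
from h import *
# handle machine angle phi (deg) falling from 225; narrow finger face behind the handle, jaw axis along motion
for phi in range(225,-136,-30):
    f=np.radians(phi); t=np.array([np.sin(f),-np.cos(f)]); m=50*np.array([np.cos(f),np.sin(f)])-28*t
    y=np.arctan2(t[1],t[0])
    r=[kin.ik([*W(m),130],rot(s,y)) for s in(1,-1)]
    print(phi,np.round(m),[None if q is None else np.round(q,2).tolist() for q in r])
E
```

```text
225 [-16. -55.] [[-0.55, 0.26, 0.29, 2.15, -0.11, 0.74, 1.39], [-0.94, 0.31, 0.76, 2.18, -0.31, 0.76, -1.54]]
195 [-41. -40.] [[-0.65, 0.26, 0.34, 2.16, -0.13, 0.74, 0.82], [-1.38, 0.63, 1.36, 2.19, -0.78, 0.97, -1.65]]
165 [-56. -14.] [[-0.74, 0.29, 0.39, 2.12, -0.16, 0.75, 0.27], [-1.41, 0.67, 1.36, 2.15, -0.81, 1.0, -2.21]]
135 [-55.  16.] [[-0.81, 0.34, 0.46, 2.07, -0.21, 0.78, -0.22], [-0.32, 0.34, -0.13, 2.03, 0.06, 0.78, 2.66]]
105 [-40.  41.] [[-0.86, 0.4, 0.55, 2.0, -0.29, 0.81, -0.67], [-0.39, 0.37, -0.04, 1.97, 0.02, 0.8, 2.18]]
75 [-14.  56.] [[-0.85, 0.45, 0.58, 1.95, -0.33, 0.84, -1.13], [-0.44, 0.41, 0.07, 1.92, -0.04, 0.81, 1.74]]
45 [16. 55.] [[-0.86, 0.5, 0.69, 1.92, -0.41, 0.87, -1.54], [-0.53, 0.43, 0.24, 1.9, -0.14, 0.83, 1.36]]
15 [41. 40.] [[-1.17, 0.87, 1.34, 1.94, -0.94, 1.17, -1.55], [-0.57, 0.44, 0.36, 1.9, -0.21, 0.83, 0.95]]
-15 [56. 14.] [[-1.14, 0.85, 1.35, 1.97, -0.93, 1.15, -2.02], [-0.6, 0.43, 0.46, 1.94, -0.25, 0.83, 0.52]]
-45 [ 55. -16.] [[0.72, 0.85, -1.32, 1.92, 0.91, 1.16, 2.17], [-0.64, 0.4, 0.54, 2.0, -0.28, 0.81, 0.05]]
-75 [ 40. -41.] [[-0.3, 0.33, 0.11, 2.05, -0.05, 0.77, 2.46], [-0.71, 0.36, 0.61, 2.07, -0.29, 0.79, -0.45]]
-105 [ 14. -56.] [[-0.44, 0.29, 0.24, 2.12, -0.1, 0.75, 1.95], [-0.81, 0.33, 0.68, 2.14, -0.3, 0.77, -0.99]]
-135 [-16. -55.] [[-0.55, 0.26, 0.29, 2.15, -0.11, 0.74, 1.39], [-0.94, 0.31, 0.76, 2.18, -0.31, 0.76, -1.54]]
```

```bash
cat >> h.py <<'E'
def pose(phi,back,s,z,A=A0):
    f=np.radians(phi); t=np.array([np.sin(f),-np.cos(f)]); m=50*np.array([np.cos(f),np.sin(f)])-back*t
    return [*W(m,A),z], rot(s,np.arctan2(t[1],t[0]))
E
python3 - <<'E'
from h import *
P,R=pose(225,40,1,200)
grip(0.0)
print(robot.observe()["t"])
robot.movep([300,330,300],R); print(robot.observe()["t"])
robot.movep([P[0],P[1],210],R)
s=robot.observe(); print(s["t"],s["tcp_pos"],P,s["joints"],s["grip_width"],s["contact_force"])
for c in("wrist","scene"):
    snap(c,c+"1")
    for n in("handle_mid","tab_mid","glass_mid","bander"): print(c,n,pin(n,c))
E
```

```text
2.4
3.6417
4.7833 [444.3251455   88.01702924 210.03808884] [np.float64(444.3), np.float64(86.5), 200] [-0.60868294  0.13123161  0.37122206  2.08993624 -0.05966102  0.930041
  1.3683114 ] 0.004715079571209713 [-0.68005351  0.38408296 -0.3799309 ]
wrist handle_mid [(array([446.8, 124.6, 147.3]), 0.88)]
wrist tab_mid [(array([516.6,  21.9, 139.7]), 0.75)]
wrist glass_mid []
wrist bander []
scene handle_mid [(array([612.5,   7.7,  67.9]), 0.62)]
scene tab_mid [(array([512.6,  26.7, 143.2]), 0.59)]
scene glass_mid [(array([612.9,   7.3, 121.9]), 0.85)]
scene bander [(array([495.9, 129.7,   5.3]), 0.8)]
```

View pics/wrist1.png

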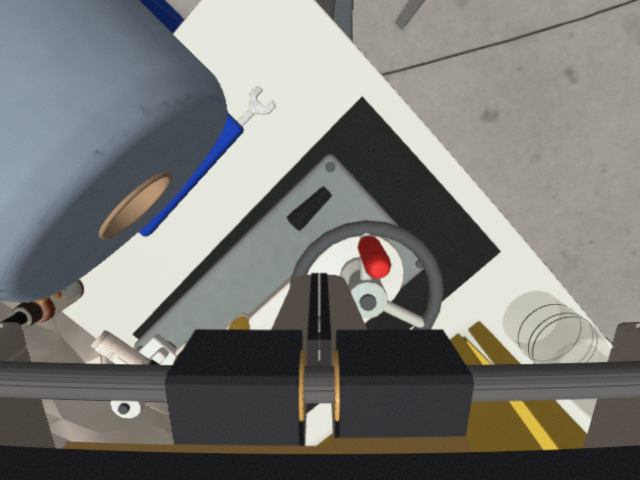

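The wrist view shows the handle at about (375,257), with the finger tips at (320,275) just behind it and clear. The networks agree on the handle to about 3 mm. I'll descend and push the first part, then check the lag.

```bash
cat >> h.py <<'E'
def push(phis,back,s,feed=50,z=130,A=A0):
    mx=0
    for ph in phis:
        P,R=pose(ph,back,s,z,A); robot.servo_line(P,feed=feed,rotation=R)
        mx=max(mx,np.linalg.norm(robot.observe()["contact_force"]))
    o=robot.observe(); print("t",o["t"],"F",round(mx,2),"tcp",np.round(o["tcp_pos"],1))
def look(f,names=("handle_mid",),cams=("wrist","scene","side")):
    for c in cams:
        snap(c,c+f)
        for n in names:
            for p,k in pin(n,c): print(c,n,p,k,"phi",round(np.degrees(np.arctan2(*M(p)[::-1])),1),"r",round(np.hypot(*M(p)),1))
E
python3 - <<'E'
from h import *
P,R=pose(225,40,1,130); robot.servo_line(P,feed=100,rotation=R)
push([225],27,1); push(range(217,180,-8),27,1)
look("2")
E
```

```text
t 6.6417 F 1.01 tcp [444.4 100.  130.2]
t 8.1833 F 1.36 tcp [438.8 137.8 130. ]
wrist handle_mid [452.5 157.6 143.1] 0.58 phi -171.6 r 52.1
scene handle_mid [454.2 157.  146.2] 0.86 phi -172.3 r 50.4
side handle_mid [452.2 157.7 144.6] 0.93 phi -171.5 r 52.4
```

View pics/wrist2.png

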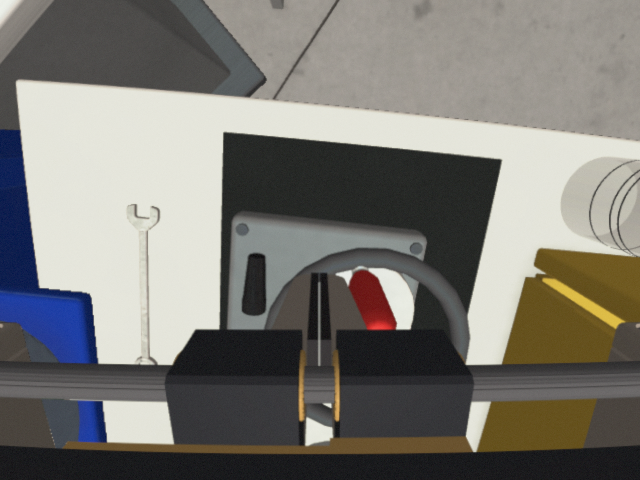

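The finger lies against the red handle at (375,300). The handle is at φ≈188° against 185° commanded, so it lags by about 3° and is being pushed cleanly. Continuing the first stroke.

```bash
python3 - <<'E'
from h import *
push(range(177,54,-8),27,1,feed=60)
look("3")
E
```

```text
t 13.15 F 1.27 tcp [537.4 163.1 129.9]
wrist handle_mid [547.3 140.1 145.9] 0.77 phi 59.4 r 54.7
wrist handle_mid [ 391.7 -160.9   -3.3] 0.36 phi -64.6 r 305.2
scene handle_mid [543.2 143.9 146.6] 0.86 phi 64.6 r 51.9
```

```bash
python3 - <<'E'
from h import *
P,R=pose(60,42,1,130); robot.servo_line(P,feed=60,rotation=R)
robot.servo_line([*P[:2],200],feed=150)
P,R=pose(60,42,-1,200); robot.movep(P,R); print(robot.observe()["t"],np.round(robot.observe()["joints"],2))
robot.servo_line([*P[:2],130],feed=120)
push([60],30,-1); push(range(52,-46,-8),27,-1,feed=60)
look("4",("handle_mid","tab_mid","glass_mid"))
E
```

```text
16.8833 [-0.63  0.34  0.31  1.86 -0.12  0.97  1.56]
t 18.0083 F 0.88 tcp [535.2 167.9 130.4]
t 21.8333 F 1.31 tcp [522.2  77.3 130. ]
wrist handle_mid [498.5  76.7 146.5] 0.73 phi -40.2 r 50.0
wrist handle_mid [386.  -29.7   0. ] 0.35 phi -79.7 r 190.1
scene tab_mid [513.8  25.6 142.9] 0.68 phi -34.1 r 102.8
scene tab_mid [611.5   8.3  70.5] 0.68 phi -0.2 r 166.5
scene glass_mid [610.8   6.7 121.7] 0.62 phi -0.8 r 167.1
side handle_mid [496.3  75.6 144. ] 0.92 phi -42.7 r 50.9
side glass_mid [609.4   6.2 115.3] 0.74 phi -1.3 r 166.5
```

View pics/scene4.png

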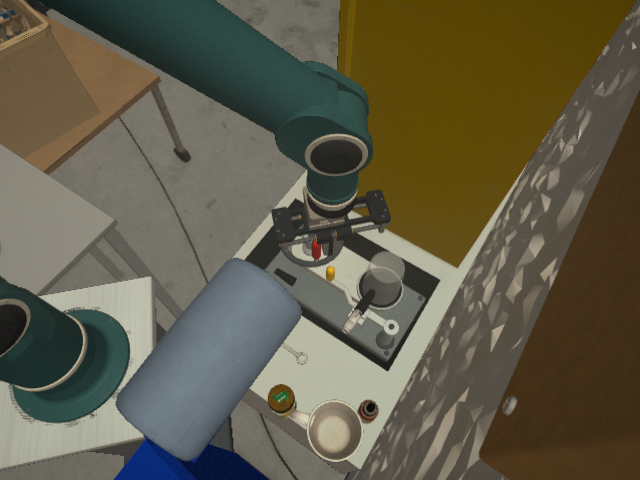

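The handle at (316,250) is about three-quarters round, and the marker and glass are undisturbed. Finishing the turn just short of the start, then measuring.

```bash
python3 - <<'E'
from h import *
push(range(-52,-130,-8),27,-1,feed=60); push([-132],27,-1,feed=40)
look("5")
E
```

```text
t 25.35 F 1.27 tcp [450.6  90.5 130. ]
t 25.7 F 0.82 tcp [446.   96.9 130. ]
wrist handle_mid [446.3 120.9 145.9] 0.72 phi -128.3 r 48.3
scene handle_mid [447.9 121.4 145.8] 0.86 phi -128.7 r 46.7
side handle_mid [443.8 120.  143.2] 0.86 phi -127.7 r 50.9
```

```bash
python3 - <<'E'
from h import *
push([-136],27,-1,feed=30)
robot.hold(0.3)
P,R=pose(-136,45,-1,130); robot.servo_line(P,feed=60,rotation=R)
robot.servo_line([*P[:2],210],feed=150)
look("6")
robot.movep([*W((85,-22)),210],rot(1))
look("7",("handle_mid","tab_mid"))
o=robot.observe();print(o["t"],np.round(o["tcp_pos"],1),np.round(o["joints"],2))
E
```

```text
t 26.2833 F 0.5 tcp [443.9 100.3 130. ]
wrist handle_mid [448.2 122.9 143.5] 0.59 phi -130.5 r 46.2
scene handle_mid [512.2  24.1 145.1] 0.25 phi -35.1 r 104.0
side handle_mid [442.5 124.5 145.1] 0.8 phi -132.8 r 51.8
wrist handle_mid [446.7 123.8 145.5] 0.96 phi -131.8 r 47.7
scene handle_mid [445.7 126.7 143.5] 0.93 phi -135.2 r 48.6
scene handle_mid [612.4  10.   67.6] 0.66 phi 0.4 r 165.9
scene tab_mid [513.   24.2 144.8] 0.57 phi -34.6 r 104.0
side handle_mid [443.9 124.7 143.4] 0.59 phi -133.0 r 50.4
side tab_mid [510.7  21.5 144.8] 0.95 phi -36.1 r 106.3
29.1917 [538.7  51.3 210. ] [-0.91  0.39  0.95  1.92 -0.38  1.02 -0.58]
```

View pics/wrist7.png

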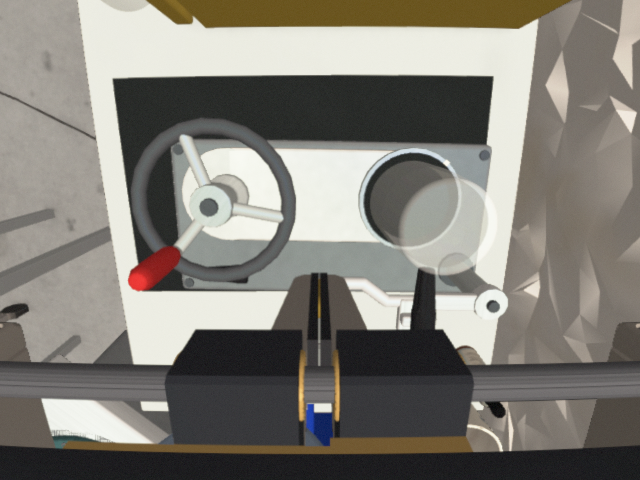

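The handle, now at (150,270), is within about 2–4 mm of its start in all three cameras. The glass is centred on its platen, and the fingers are over the free spot on the wheel side of the tab. Pushing the tab.

```bash
python3 - <<'E'
from h import *
robot.servo_line([*W((85,-22)),134],feed=120)
mx=0
for y in(-38,-50,-60,-70,-80):
    robot.servo_line([*W((85,y)),134],feed=50); mx=max(mx,np.linalg.norm(robot.observe()["contact_force"]))
print(mx)
robot.hold(.3)
robot.servo_line([*W((85,-55)),134],feed=60)
robot.servo_line([*W((85,-55)),220],feed=150)
robot.movep([*W((-40,40)),260],rot(1))
look("8",("handle_mid","tab_mid","glass_mid"))
o=robot.observe();print(o["t"],np.round(o["tcp_pos"],1),o["contact_force"])
print("tab expected @.26",W((85.9,-96.5)))
E
```

```text
1.5140874089572856
wrist tab_mid [609.1   4.8  67.2] 0.69 phi -1.7 r 167.3
wrist glass_mid [612.7   6.  119.6] 0.77 phi -0.5 r 168.9
scene handle_mid [448.7 121.4 142.2] 0.81 phi -128.6 r 45.9
scene tab_mid [485.3  -2.7 144.8] 0.75 phi -49.0 r 129.5
side handle_mid [439.  122.9 142.1] 0.62 phi -131.3 r 55.4
side tab_mid [ 450.2 -216.3   -1.7] 0.2 phi -52.3 r 345.6
side glass_mid [607.5   5.8 118. ] 0.8 phi -1.8 r 165.5
34.7667 [494.3 182.9 260. ] [-0.12293286  0.19988773 -0.13813883]
tab expected @.26 [486.80466812  -2.47627689]
```

View pics/scene8.png

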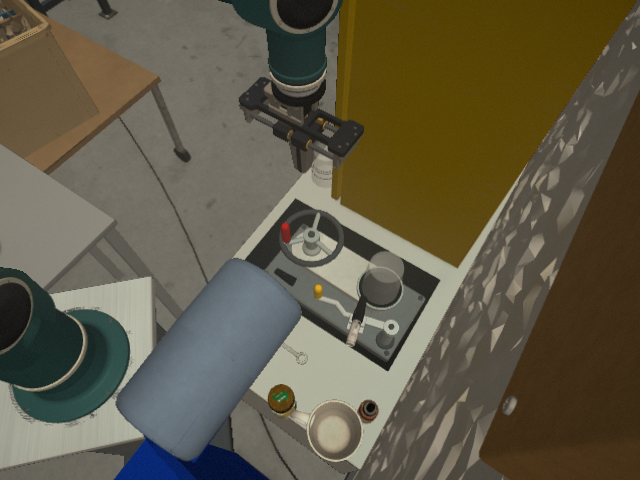

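The tab is now at (319,291), matching a swing of about 0.26 rad, with the marker off the glass. The handle is at (286,232), the same as at the start. I'll compare the red pixels once more and hand in.

```bash
python3 - <<'E'
from h import *
for c in("scene","side"):
  for k in "08":
    a=cv2.imread(f"pics/{c}{k}.png").astype(int); m=(a[...,2]>110)&(a[...,1]<50)&(a[...,0]<60)
    if c=="side": m[:,:290]=0; m[:,360:]=0
    v,u=np.nonzero(m); print(c,k,len(u),u.mean(),v.mean())
robot.job_done(); print(robot.observe()["t"])
E
```

```text
scene 0 57 284.9824561403509 226.59649122807016
scene 8 83 285.86746987951807 229.289156626506
side 0 0 nan nan
side 8 13 331.53846153846155 240.53846153846155
the job is handed in; nothing more can be done
the job is handed in; nothing more can be done<stdin>:6: RuntimeWarning: Mean of empty slice.
  ret = ret.dtype.type(ret / rcount)
```

The wheel has gone round one full clockwise turn, the marker arm is swung clear, and the job is handed in. No verdict was reported.

I pushed the red handle with shut fingers in two strokes, lifting once to turn the wrist over. I then pushed the yellow tab towards the machine's -y side and drew the arm clear. The last clock reading before handing in was 34.8 s, and the highest force sampled at the tool was about 1.5 N.

**Last checks**
- **Handle:** after the turn, each camera put it within about 1–4 mm of where that camera saw it at the start. The final scene-camera reading was 7 mm off, still inside 12 mm; the side camera's was about 3 mm off.
- **Marker arm:** the scene camera's tab position fits a swing of about 0.26 rad, against the 0.15 needed. The side camera's last tab detection was a false one with low confidence (0.2), so this rests on one camera plus the picture.
- **Glass:** it appears upright and centred, with position readings about 5 mm apart between cameras. No bystander looks moved in the pictures; I did not measure them.
- **Failed check:** the closing red-pixel comparison was weak. In the scene pictures the pixel counts differed (57 and 83), with the centroid about 3 px apart. In the side start picture the threshold found no red pixels at all.

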